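# Seat the copper blank in the brazing jig

### The arm

A 6-joint arm with a two-finger parallel gripper is mounted at the origin on the work surface. World frame = base frame: x ahead of the robot, y to its left, z up, the work surface at z = 0. Lengths are in mm, angles in rad, forces in N, time in s.
With the tool pointing down it reaches from about 375 to 750 mm from the base axis. Payload 9 kg.
Tool frame: the origin (TCP) lies on the centre line of the jaws, within the pads' length; the fingertips stand bot.nose_length ahead of it and the grasp point (between the pads) lies 6 mm ahead of it (bot.nose_length is the distance from the TCP to the fingertips, in mm); y points along the fingers, x is the direction in which the jaws open and shut, and the axes are right-handed (so a half turn about y gives the same grasp; the last joint's range is limited). The gripper opens to 85 mm and grips with 20 to 120 N. Pads are 22 mm wide; open, the fingers measure 114 mm over their backs; the gripper's body (76 mm by 85 mm) begins 54 mm behind the grasp point. The pads swing forward as they close: fully open they stand 13 mm farther back than shut.
Start: joints at [-1.393, 0.104, 0.097, 1.564, 0, 1.353], TCP at [231.34, -553.639, 256.331] pointing down, gripper open.
Joint ranges: [-2.99, 2.99], [-0.84, 1.86], [-1.1, 1.16], [-1.84, 2.11], [-1.51, 1.56], [-3.14, 3.14]. Speed limits (rad/s): [2.22, 2.22, 2.57, 3.14, 3.14, 3.14].

### API

Orientations are given as [roll, pitch, yaw] about the fixed x, y, z axes, in that order (R = Rz(yaw) Ry(pitch) Rx(roll)).
In Python, from station import bot gives the robot as it stands.
- The arm moves only by the tool carry_out, never from a script. Its argument "steps" is a list of rows, each a list of 3 entries, a list of its own where there are three numbers: the shift along the tool's x, y, z in mm, then the turn, a rotation vector about the tool's x, y, z in degrees, then the gripper's target within -1 to 1 (fully open at 1, half-way at 0, shut at -1). In form: [[[x, y, z], [wx, wy, wz], gripper], ...]. A call has 1 to 8 rows; each row shifts and turns the pose as measured when the row begins, along the tool's axes as they then stand; what a row does not reach is not made up. A row lasts 1/12 s, in which the tool goes at most 41.7 mm and 7.16 degrees, less where a joint would pass 70% of its speed; a pose out of reach is approached as far as the arm can. A call is refused whole if a number of a shift passes 41.7 or a number of a turn 7.16, either way. A call with a gripper value outside its range is refused whole. The fingers move at their own pace and stop on an object; "grip_force" is the grip in N (left out, the last holds). Time passes only in rows, so rows that do not move let the fingers close. It gives the time, the measured TCP pose, the force and the opening at its end, in the units of the state.
- bot.get_obs(): the state, without advancing time (a new reading comes with each control period).
- bot.read_camera(name): name is "scene" or "top"; returns the picture (400x640x3 uint8, red, green, blue); there is no depth.
- bot.get_calibration(name): a dict with "fx", "fy", "cx", "cy" (pixels), "k1" (the pictures are not rectified: a ray, as slopes to the right and down, at radius r is drawn at 1 + k1 r^2 times it, then the intrinsics apply), "origin" and "rotation" of the camera in the world. Camera axes: x right, y down, z forward; pixel columns grow to the right and rows downward; lengths in mm; the calibration is good to about 2 mm. A picture is of the moment at which its call begins. get_calibration takes no time and is no camera call.
- bot.hand_in(): hands the job in, once; it reports no verdict.
Trained networks look in the newest picture that a camera, given by its name, has taken for a name from the list of things; names that differ only in an ending like _2 or _b are one class to them, and where a whole thing is asked for, a point or a joint stands for the part that bears it (a point fixed in the world has none). Each returns a list of dicts, best first, with "p" (0 to 1); they miss things now and then, are a little off and sometimes report something else, mostly with a low value. They report only what shows in the picture. A call takes as long as a camera call. They do not tell look-alikes from the thing itself.
- bot.spot_in(camera, label): "point" ([x, y, z] in mm, in world coordinates, good to about 4 mm: the middle of the surface that is visible of it).
The state is a dict: "t": time; "joint_positions": joint angles; "qd": joint speeds; "tau": joint torques, N m; "tcp_pos": TCP position; "tool_rot": TCP orientation; "force": force on the tool from outside, world axes, zero at the start; "moment": the same for the moment, N m; "grip_width": opening from 0.0 (shut) to 1.0 (fully open).
Only numpy, scipy, OpenCV 4.12 (cv2) and the standard library are available. Lean on these libraries where they do the work, as an engineer would, in place of code of your own. Each camera call takes 0.05 s, during which the arm holds its last target. There are 200 camera calls.

### The job

Push the copper disc across the top of the steel jig with the fingertips until it drops into the round recess and lies flat and flush in it, then push the keeper arm's upright post round until the arm lies fully across the disc, against its stop. Only push: do not pick the disc up, and leave the brass stub, the jar and the hammer where they are.

Things in the scene. Friction and masses are not known exactly. Their poses are not given: they have to be found in the camera images.
- jig: fixed bare steel plate 180 x 300 x 20 mm (x, y, z) lying on the bench; origin at the centre of its underside, so its top is at z = 20 mm; x and y along its short and long sides, z up. It has one round recess, and carries the keeper. It is turned up to about 30 degrees either way
- recess (a point): centre of the flat floor of the round recess in the jig, at (0, -50, 12) mm in the jig's frame; the recess is 64 mm across and 8 mm deep with straight walls and a darker floor
- disc: loose copper disc 58 mm across and 8 mm thick, about 0.19 kg; origin at the centre of its underside, z up. It starts lying flat on the jig's top in the +y half of the jig. Seated, its top is flush with the jig's top
- pivot (a point): axis of the keeper's vertical hinge where it meets the jig's top, at (0, -122, 20) mm in the jig's frame. A round boss 22 mm across and 14.5 mm tall stands round it
- keeper (a joint): angle of the keeper, a flat dark steel bar on a vertical hinge. 0: bar points along the jig's +x (open); it grows counter-clockwise seen from above to the stop at 1.57, where the bar points along the jig's +y, across the recess. It starts open, between 0 and 0.25. Slight friction (about 1 N at the post) keeps it where it is left
- keeper_post (a point): centre of the top of the upright round post fixed on the keeper, 12 mm across, 70 mm from the pivot axis, its top 44 mm above the jig's top. The bar is 16 mm wide, its tip 78 mm from the axis; its underside is 4 mm and its upper face 10 mm above the jig's top, so it passes over a seated disc but strikes one that is not seated
- stub: loose brass cylinder 20 mm across, 36 mm tall, standing on the jig at about (-65, -90) mm in its frame; to be left alone; origin at the centre of its underside
- can: loose metal jar with a lid, 60 mm across, 75 mm tall, standing on the bench past the jig's -y end; to be left alone; origin at the centre of its underside
- hammer: loose hammer lying on the bench past the jig's +x side, roughly along the jig's long side; to be left alone; origin under its middle
Things that resemble listed ones, but are neither listed nor needed, are in the scene too. What is shaped like the disc but blue or white is not meant.

How it is judged:
By the outcome, as a careful person would: the job done as asked, in the order asked, and still so for the second after the job is handed in, with the robot touching nothing.
It also fails if it takes over 58 s, if anything falls off the work surface, if the arm or the gripper's body presses on something with over 40 N, if the wrist force passes 120 N, or if a joint passes its speed limit or range.

## Working session

There is one attempt and no reset: what is moved stays moved. The work goes in short steps, Python scripts to look and compute and a tool call to move; the robot and the scene stay as the last step left them, time stands still between calls to the robot, and variables do not carry over. Pictures are saved under pics/ and viewed, about 8 in all and at most 12, crops included, and the job is handed in when it is done.

Besides the shell and the picture viewer there is one more tool, called after ">>>" as name(argument=value, ...), one argument or row to a line, values as JSON. carry_out: Moves the arm, as the interface text tells. Its arguments: {"type":"object","properties":{"steps":{"type":"array"},"grip_force":{"type":"number"}},"required":["steps"]}

```bash
mkdir -p pics
cat > h.py <<'E'
import numpy as np, cv2
from station import bot
from scipy.spatial.transform import Rotation as R
def K(n):
    c=bot.get_calibration(n); return c
def proj(n,P):
    c=K(n); p=(np.atleast_2d(P)-np.array(c['origin']))@np.array(c['rotation'])
    s=p[:,:2]/p[:,2:]; f=1+c['k1']*(s**2).sum(1,keepdims=True); s=s*f
    return s*[c['fx'],c['fy']]+[c['cx'],c['cy']]
def back(n,uv,z):
    c=K(n); d=(np.atleast_2d(uv)-[c['cx'],c['cy']])/[c['fx'],c['fy']]; s=d.copy()
    for _ in range(20): s=d/(1+c['k1']*(s**2).sum(1,keepdims=True))
    r=np.c_[s,np.ones(len(s))]@np.array(c['rotation']).T; o=np.array(c['origin'])
    return o+r*((z-o[2])/r[:,2:])
def snap(n,f,crop=None,scale=1):
    im=bot.read_camera(n)[:,:,::-1].copy()
    if crop: im=im[crop[1]:crop[3],crop[0]:crop[2]]
    if scale!=1: im=cv2.resize(im,None,fx=scale,fy=scale,interpolation=cv2.INTER_CUBIC)
    cv2.imwrite('pics/'+f,im)
E
python3 - <<'E'
from h import *
np.set_printoptions(precision=1,suppress=True)
print(bot.nose_length, bot.get_obs())
for n in("scene","top"):
    c=K(n);print(n,c['fx'],np.array(c['origin']),np.array(c['rotation']))
    snap(n,n+'0.png')
    for l in("jig","disc","recess","pivot","keeper","keeper_post","stub","can","hammer"):
        print(l,[(round(d['p'],2),np.round(d['point'])) for d in bot.spot_in(n,l)][:3])
E
```

```text
25.0 {'t': 0.0, 'joint_positions': array([-1.4,  0.1,  0.1,  1.6, -0. ,  1.4]), 'qd': array([-0., -0., -0., -0.,  0.,  0.]), 'tau': array([  0. , -55.7,  50.4,   0. ,  -0. ,  -0. ]), 'tcp_pos': array([ 231.3, -553.3,  255.5]), 'tool_rot': array([-1.6,  0. , -1.2]), 'force': array([-0.5,  0.2,  0.1]), 'moment': array([ 0., -0., -0.]), 'grip_width': 0.9996173810111291}
scene 498.8229058134691 [ 861.4 -473.4  664.7] [-2.4  0.   0.6]
jig [(0.62, array([538.,   5.,  21.]))]
disc [(0.75, array([368., 105.,   9.])), (0.62, array([594., 250.,  13.])), (0.58, array([364.,  10.,  11.]))]
recess [(0.81, array([533.,   8.,  22.]))]
pivot [(0.56, array([530.,   5.,  20.])), (0.53, array([457., -61.,  45.]))]
keeper [(0.86, array([554., -86.,  27.]))]
keeper_post [(0.85, array([557., -86.,  30.]))]
stub [(0.49, array([456., -59.,  46.]))]
can [(0.91, array([ 515., -204.,   65.])), (0.67, array([534.,   6.,  24.]))]
hammer [(0.72, array([686.,  39.,  25.]))]
top 435.27643424241717 [441.9   8.3 776.7] [-3.  -0.  -1.6]
jig [(0.7, array([513.,  36.,  19.]))]
disc [(0.81, array([518.,  91.,  24.])), (0.75, array([456., 257.,   7.])), (0.72, array([596., 255.,   9.]))]
recess [(0.85, array([520.,  37.,  22.])), (0.51, array([522.,  87.,  24.]))]
pivot [(0.77, array([514.,  32.,  17.]))]
keeper [(0.66, array([556., -81.,  30.]))]
keeper_post [(0.86, array([555., -83.,  32.]))]
stub [(0.66, array([455., -55.,  54.]))]
can [(0.6, array([ 499., -186.,   74.]))]
hammer [(0.86, array([684.,  57.,  19.]))]
```

View pics/top0.png

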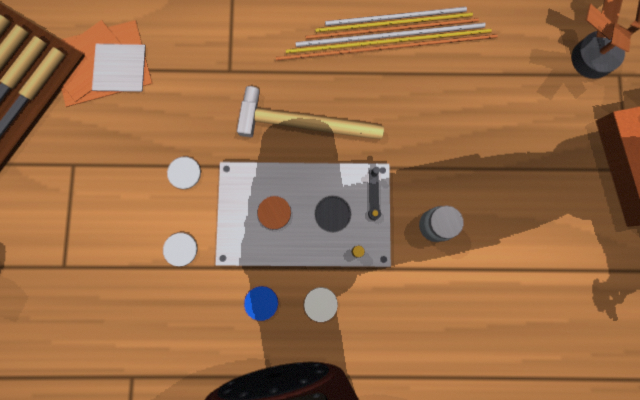

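View pics/scene0.png

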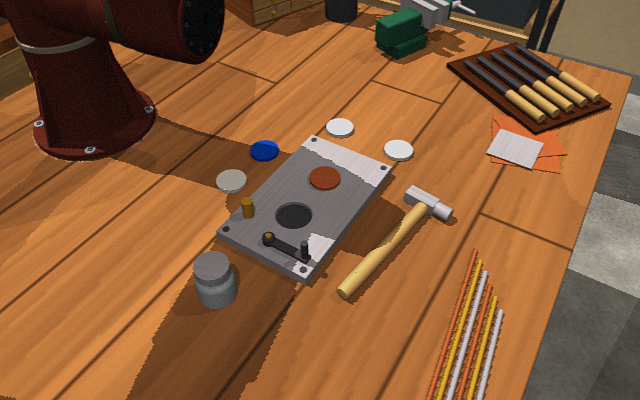

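The top view shows the jig, nearly axis-aligned, with the copper disc at (274,212), recess at (333,213), pivot at (375,213), post near (375,172) and stub at (358,251). The scene view agrees. Next I'll refine these positions.

```bash
cat >> h.py <<'E'
def blob(n,f,mask,zz):
    pass
E
python3 - <<'E'
from h import *
np.set_printoptions(precision=2,suppress=True)
from scipy.optimize import least_squares
im=bot.read_camera('top')[:,:,::-1].copy(); sc=bot.read_camera('scene')[:,:,::-1].copy()
def cen(m,near):
    n,l,s,c=cv2.connectedComponentsWithStats(m.astype(np.uint8)); 
    i=1+np.argmin(np.linalg.norm(c[1:]-near,axis=1)+1e3*(s[1:,4]<80)); return c[i],s[i]
for nm,I,dn,rn in(('top',im,(274,212),(333,213)),('scene',sc,(324,178),(294,215))):
    b,g,r=[I[:,:,k].astype(int) for k in range(3)]
    d,ds=cen((r>1.6*b)&(r>60)&(r-g>25)&(np.hypot(*(np.indices(r.shape)[::-1]-np.array(dn)[:,None,None]))<24),dn)
    print(nm,'disc',d,ds,back(nm,d,28))
    k,ks=cen((g<58)&(np.hypot(*(np.indices(r.shape)[::-1]-np.array(rn)[:,None,None]))<24),rn)
    print('recess floor',k,ks,back(nm,k,12),back(nm,k,20))
cor=np.float32([[219,163],[390,163],[391,266],[216,266]])
g=cv2.cvtColor(im,cv2.COLOR_BGR2GRAY)
print('corners',back('top',cor,20)[:,:2])
print('pivot boss/post', back('top',[[375,213]],34.5),back('top',[[375,172]],64))
o=bot.get_obs();print(o['tool_rot'],o['tcp_pos'])
cv2.imwrite('pics/crop1.png',cv2.resize(im[150:280,205:405],None,fx=4,fy=4,interpolation=cv2.INTER_CUBIC))
E
```

```text
Traceback (most recent call last):
  File "h.py", line 14, in back
    return o+r*((z-o[2])/r[:,2:])
                         ~^^^^^^
IndexError: too many indices for array: array is 1-dimensional, but 2 were indexed
```

```bash
sed -i "s/c=bot.get_calibration(n); return c/c=dict(bot.get_calibration(n)); c['rotation']=R.from_euler('xyz',c['rotation']).as_matrix(); return c/; /^def blob/,\$d" h.py
cat > m.py <<'E'
from h import *
np.set_printoptions(precision=2,suppress=True)
im=bot.read_camera('top')[:,:,::-1].copy(); sc=bot.read_camera('scene')[:,:,::-1].copy()
def cen(m,near):
    n,l,s,c=cv2.connectedComponentsWithStats(m.astype(np.uint8)); 
    i=1+np.argmin(np.linalg.norm(c[1:]-near,axis=1)+1e3*(s[1:,4]<80)); return c[i],s[i]
for nm,I,dn,rn in(('top',im,(274,212),(333,213)),('scene',sc,(324,178),(294,215))):
    b,g,r=[I[:,:,k].astype(int) for k in range(3)]
    near=lambda q:np.hypot(*(np.indices(r.shape)[::-1]-np.array(q)[:,None,None]))<24
    d,ds=cen((r>1.6*b)&(r>60)&(r-g>25)&near(dn),dn)
    print(nm,'disc',d,ds,back(nm,d,28))
    k,ks=cen((g<58)&near(rn),rn)
    print('recess floor',k,ks,back(nm,k,12),back(nm,k,20))
cor=np.float32([[219,163],[390,163],[391,266],[216,266]])
print('corners',back('top',cor,20)[:,:2])
print('pivot boss/post', back('top',[[375,213]],34.5),back('top',[[375,172]],64))
o=bot.get_obs();print(o['tool_rot'],o['tcp_pos'])
cv2.imwrite('pics/crop1.png',cv2.resize(im[150:280,205:405],None,fx=4,fy=4,interpolation=cv2.INTER_CUBIC))
E
python3 m.py
```

```text
top disc [273.79 212.26] [258 196  33  33 857] [[519.72  88.2   28.  ]]
recess floor [332.22 213.03] [316 197  34  34 792] [[520.78 -13.06  12.  ]] [[519.95 -12.84  20.  ]]
scene disc [324.38 177.92] [309 166  32  25 614] [[523.03  87.58  28.  ]]
recess floor [293.42 216.  ] [276 204  36  25 695] [[518.73  -8.13  12.  ]] [[522.93 -13.84  20.  ]]
corners [[ 607.28  187.61]
 [ 610.12 -115.28]
 [ 429.29 -114.23]
 [ 427.72  185.26]]
pivot boss/post [[519.06 -85.83  34.5 ]] [[584.77 -82.78  64.  ]]
[-1.57 -0.   -1.17] [ 231.33 -553.64  256.35]
```

View pics/crop1.png

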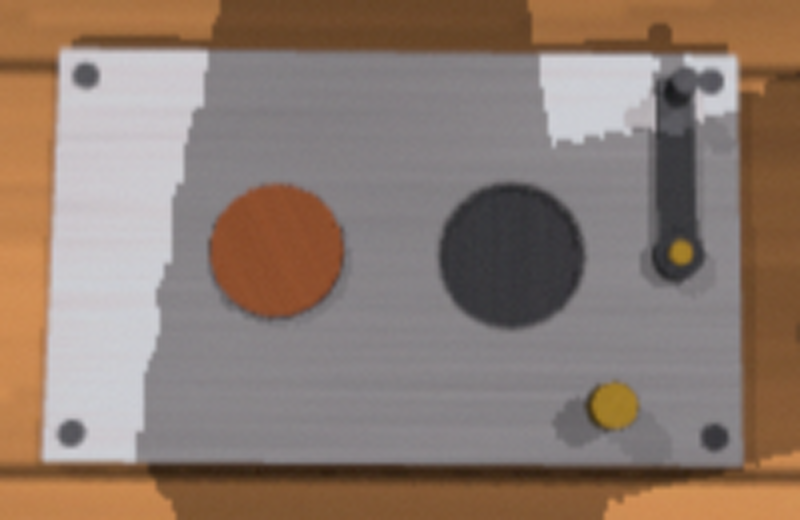

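The crop confirms this: jig yaw is about 0, with world positions recess (520.5,-13), disc (521,88), pivot (519,-86) and post about (589,-84). First I'll turn the tool to yaw 0, then move over.

>>> carry_out(
  steps=[
    [[0,0,0],[0,-7,0],0],
    [[0,0,0],[0,-7,0],0],
    [[0,0,0],[0,-7,0],0],
    [[0,0,0],[0,-7,0],0],
    [[0,0,0],[0,-7,0],0],
    [[0,0,0],[0,-7,0],0],
    [[0,0,0],[0,-7,0],0],
    [[0,0,0],[0,-7,0],0],
  ],
  grip_force=40,
)

```text
t: 1.87
tcp_pos: [231.3, -553.7, 256.4]
tool_rot: [-1.571, -0.0, -0.176]
force: [0.0, -0.5, 1.2]
grip_width: 0.5
```

>>> carry_out(
  steps=[
    [[0,0,0],[0,-5,0],0],
    [[0,0,0],[0,-5,0],0],
    [[15,0,38],[0,0,0],0],
    [[15,0,38],[0,0,0],0],
    [[15,0,38],[0,0,0],0],
    [[15,0,38],[0,0,0],0],
    [[15,0,38],[0,0,0],0],
    [[15,0,38],[0,0,0],0],
  ],
)

```text
t: 2.53
tcp_pos: [316.5, -323.2, 251.2]
tool_rot: [-1.566, 0.002, 0.007]
force: [1.1, 0.6, 0.2]
grip_width: 0.498
```

>>> carry_out(
  steps=[
    [[15,0,38],[0,0,0],0],
    [[15,0,38],[0,0,0],0],
    [[15,0,38],[0,0,0],0],
    [[15,0,38],[0,0,0],0],
    [[15,0,38],[0,0,0],0],
    [[15,0,38],[0,0,0],0],
    [[15,0,38],[0,0,0],0],
    [[15,0,38],[0,0,0],0],
  ],
)

```text
t: 3.2
tcp_pos: [434.0, -11.0, 253.9]
tool_rot: [-1.57, -0.005, 0.003]
force: [1.4, -1.1, 0.3]
grip_width: 0.502
```

>>> carry_out(
  steps=[
    [[17,0,30],[0,0,0],0],
    [[17,0,30],[0,0,0],0],
    [[17,0,30],[0,0,0],0],
    [[17,0,30],[0,0,0],0],
    [[17,10,30],[0,0,0],0],
    [[0,40,0],[0,0,0],0],
    [[0,40,0],[0,0,0],0],
    [[0,40,0],[0,0,0],0],
  ],
)

```text
t: 3.87
tcp_pos: [531.0, 158.9, 132.3]
tool_rot: [-1.569, -0.029, 0.015]
force: [0.6, 0.8, 0.1]
grip_width: 0.497
```

>>> carry_out(
  steps=[
    [[0,0,0],[0,0,0],0],
    [[0,0,0],[0,0,0],0],
  ],
)

```text
t: 4.03
tcp_pos: [526.1, 159.2, 124.3]
tool_rot: [-1.569, -0.016, 0.016]
force: [1.0, -1.2, 0.8]
grip_width: 0.499
```

```bash
python3 -c "
from h import *
snap('scene','s2.png',(180,60,420,240),3)"
```

```text
(no output)
```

View pics/s2.png

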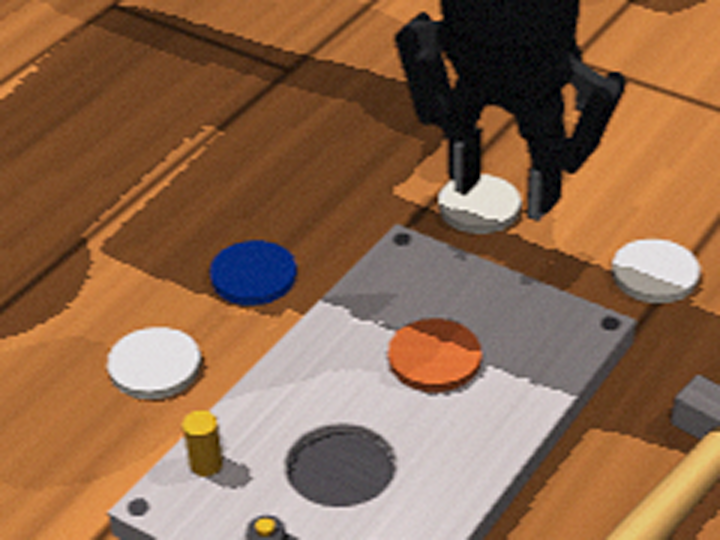

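The picture shows both fingertips beyond the disc's +y side (crop pixels 467,190 and 540,215), with nothing disturbed. I'll estimate the fingertip height from these.

Run:
```python
from h import *
for p in((467,192),(540,216)):
    uv=np.array(p)/3+[180,60]
    for z in(98,102,106,110): print(p,z,back('scene',[uv],z)[0].round(1))
print(bot.get_obs()['tcp_pos'],bot.get_obs()['tool_rot'])
```

```text
(467, 192) 98 [503.7 157.   98. ]
(467, 192) 102 [506.2 152.6 102. ]
(467, 192) 106 [508.8 148.1 106. ]
(467, 192) 110 [511.3 143.7 110. ]
(540, 216) 98 [552.4 160.4  98. ]
(540, 216) 102 [554.6 155.9 102. ]
(540, 216) 106 [556.8 151.4 106. ]
(540, 216) 110 [559. 147. 110.]
[525.70341967 159.05828756 124.00342295] [-1.56935303 -0.01500809  0.01588459]
```

>>> carry_out(
  steps=[
    [[-4,20,-5],[0,0.9,0.9],0],
    [[0,20,-5],[0,0,0],0],
    [[0,20,-5],[0,0,0],0],
    [[0,10,0],[0,0,0],0],
    [[0,0,0],[0,0,0],0],
    [[0,0,0],[0,0,0],0],
  ],
)

```text
t: 4.58
tcp_pos: [529.9, 142.0, 64.8]
tool_rot: [-1.569, -0.015, -0.005]
force: [0.4, -0.2, 0.8]
grip_width: 0.5
```

>>> carry_out(
  steps=[
    [[-9,0,0],[0,0,0.9],0],
    [[0,8,0],[0,0,0],0],
    [[0,4,0],[0,0,0],0],
    [[0,0,0],[0,0,0],0],
  ],
)

```text
t: 4.92
tcp_pos: [522.9, 142.5, 56.9]
tool_rot: [-1.568, -0.004, -0.005]
force: [-0.1, 0.7, -0.1]
grip_width: 0.501
```

>>> carry_out(
  steps=[
    [[-2,6,0],[0,0,0.2],0],
    [[0,4,0],[0,0,0],0],
    [[0,2,0],[0,0,0],0],
    [[0,0,0],[0,0,0],0],
  ],
)

```text
t: 5.25
tcp_pos: [521.0, 142.9, 43.9]
tool_rot: [-1.568, -0.001, -0.005]
force: [0.3, 0.1, 0.1]
grip_width: 0.502
```

>>> carry_out(
  steps=[
    [[0,2,0],[0,0,0],0],
    [[0,0,0],[0,0,0],0],
  ],
)

```text
t: 5.42
tcp_pos: [521.4, 143.0, 43.7]
tool_rot: [-1.568, -0.002, -0.004]
force: [0.5, -0.3, -0.1]
grip_width: 0.503
```

>>> carry_out(
  steps=[
    [[0,2,0],[0,0,0],0],
    [[0,0,0],[0,0,0],0],
  ],
)

```text
t: 5.58
tcp_pos: [522.2, 143.0, 43.7]
tool_rot: [-1.568, -0.003, -0.004]
force: [0.6, -0.2, 0.1]
grip_width: 0.504
```

>>> carry_out(
  steps=[
    [[0,2,0],[0,0,0],0],
    [[0,0,0],[0,0,0],0],
  ],
)

```text
t: 5.75
tcp_pos: [523.0, 143.1, 43.6]
tool_rot: [-1.569, -0.005, -0.004]
force: [0.7, 0.2, -0.1]
grip_width: 0.504
```

>>> carry_out(
  steps=[
    [[-2,3,0],[0,0,0],0],
    [[-1,3,0],[0,0,0],0],
  ],
)

```text
t: 5.92
tcp_pos: [523.3, 143.1, 43.1]
tool_rot: [-1.569, -0.012, -0.004]
force: [-16.1, -1.5, 40.9]
grip_width: 0.498
```

Run:
```python
from h import *
o=bot.get_obs()
for k in('tcp_pos','force','moment','tau','grip_width','qd'): print(k,np.round(o[k],2))
snap('scene','s3.png',(250,80,410,200),5)
print(bot.get_obs()['tcp_pos'])
```

```text
tcp_pos [523.26 143.1   43.15]
force [-16.07  -1.46  40.91]
moment [-0.38  4.34  0.02]
tau [ -1.44 -31.82  37.76  -7.82   0.34   0.04]
grip_width 0.5
qd [ 0.   -0.03 -0.03 -0.03 -0.   -0.  ]
[523.13851914 143.08599274  43.19700866]
```

View pics/s3.png

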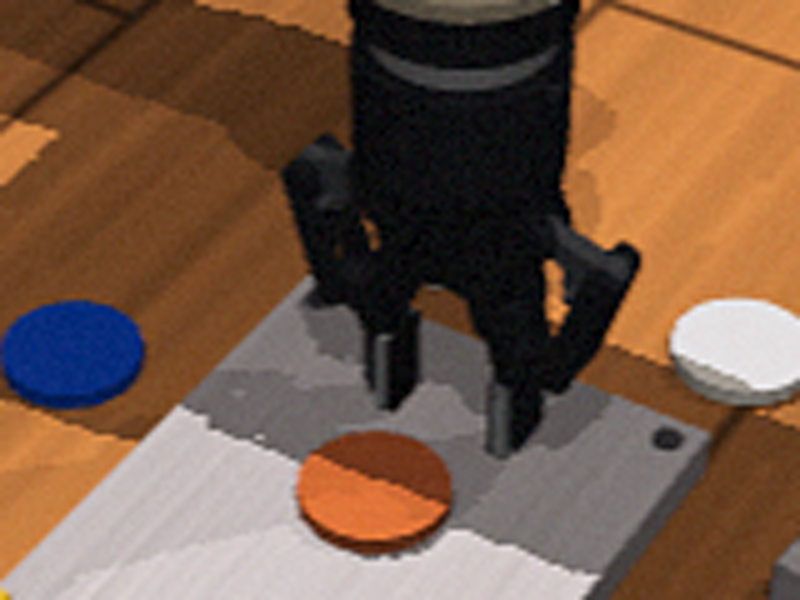

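The fingertips are on the jig top (contact at TCP z≈43.6, 41 N), just behind the disc. I'll lift about 2–3 mm and start the push.

>>> carry_out(
  steps=[
    [[0,-5,0],[0,0,0.6],0],
    [[-2,0,-5],[0,0,0],0],
    [[0,0,-5],[0,0,0],0],
  ],
)

```text
t: 6.22
tcp_pos: [521.6, 133.2, 49.2]
tool_rot: [-1.569, -0.003, -0.003]
force: [-0.5, 0.3, 0.2]
grip_width: 0.502
```

>>> carry_out(
  steps=[
    [[0,3,-4],[0,0,0],0],
    [[0,0,-4],[0,0,0],0],
    [[0,0,-4],[0,0,0],0],
    [[0,0,-4],[0,0,0],0],
  ],
)

```text
t: 6.55
tcp_pos: [520.4, 115.3, 43.4]
tool_rot: [-1.568, -0.002, -0.003]
force: [-0.5, 2.7, 2.6]
grip_width: 0.504
```

>>> carry_out(
  steps=[
    [[0,-2,-6],[0,0,0],0],
    [[0,0,-6],[0,0,0],0],
    [[0,0,-6],[0,0,0],0],
    [[0,0,-6],[0,0,0],0],
  ],
)

```text
t: 6.88
tcp_pos: [519.6, 89.1, 44.7]
tool_rot: [-1.567, -0.0, -0.003]
force: [-0.0, 1.1, 0.3]
grip_width: 0.499
```

>>> carry_out(
  steps=[
    [[1,0,-6],[0,0,0],0],
    [[0,0,-6],[0,0,0],0],
    [[0,0,-6],[0,0,0],0],
    [[0,0,-6],[0,0,0],0],
    [[0,0,-6],[0,0,0],0],
    [[0,0,-6],[0,0,0],0],
  ],
)

```text
t: 7.38
tcp_pos: [520.6, 48.8, 44.7]
tool_rot: [-1.567, -0.001, -0.003]
force: [1.1, 1.9, 0.4]
grip_width: 0.501
```

Run:
```python
from h import *
o=bot.get_obs();print(o['tcp_pos'],o['force'])
snap('scene','s4.png',(220,120,380,240),5)
for n in('scene','top'): 
    if n=='top': bot.read_camera(n)
    print([(round(d['p'],2),np.round(d['point'])) for d in bot.spot_in(n,'disc')])
```

```text
[520.64009369  48.79249402  44.69181107] [1.07551033 1.88261611 0.43627197]
[(0.8, array([367.,   8.,  10.])), (0.76, array([522.,  16.,  28.])), (0.62, array([462., 253.,  10.])), (0.6, array([591., 250.,  11.])), (0.55, array([368., 108.,   7.]))]
[(0.66, array([366.,  -1.,  13.]))]
```

View pics/s4.png

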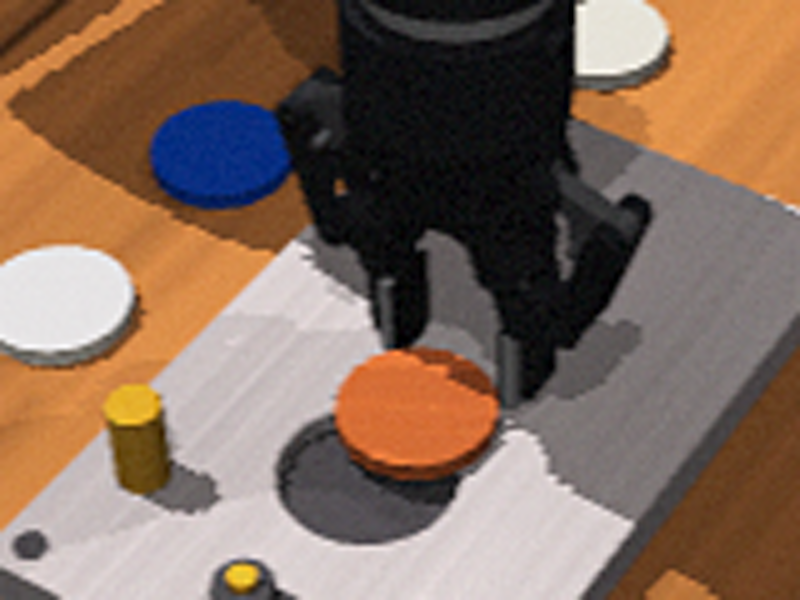

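The disc is cradled at about (522,16), its leading edge over the recess and on line. Pushing on.

>>> carry_out(
  steps=[
    [[0,0,-5],[0,0,0],0],
    [[0,0,-5],[0,0,0],0],
    [[0,0,-5],[0,0,0],0],
    [[0,0,-5],[0,0,0],0],
  ],
)

```text
t: 7.92
tcp_pos: [520.4, 29.4, 44.5]
tool_rot: [-1.566, -0.0, -0.001]
force: [-0.4, 1.1, 2.7]
grip_width: 0.5
```

>>> carry_out(
  steps=[
    [[0,0,-3],[0,0,0],0],
    [[0,0,-3],[0,0,0],0],
  ],
)

```text
t: 8.08
tcp_pos: [520.4, 22.1, 44.5]
tool_rot: [-1.567, -0.0, -0.002]
force: [0.9, 0.4, -1.0]
grip_width: 0.499
```

>>> carry_out(
  steps=[
    [[0,0,-2],[0,0,0],0],
    [[0,0,-1],[0,0,0],0],
  ],
)

```text
t: 8.25
tcp_pos: [520.3, 18.0, 44.3]
tool_rot: [-1.567, -0.0, -0.002]
force: [-0.2, 0.5, 0.4]
grip_width: 0.495
```

Run:
```python
from h import *
snap('scene','s5.png',(220,140,380,260),5)
print([(round(d['p'],2),np.round(d['point'])) for d in bot.spot_in('scene','disc')])
```

```text
[(0.93, array([459., 246.,  10.])), (0.73, array([596., 247.,  11.])), (0.68, array([520.,  -9.,  19.])), (0.64, array([366.,   5.,  10.])), (0.62, array([359., 104.,   8.])), (0.21, array([456., -64.,  49.]))]
```

View pics/s5.png

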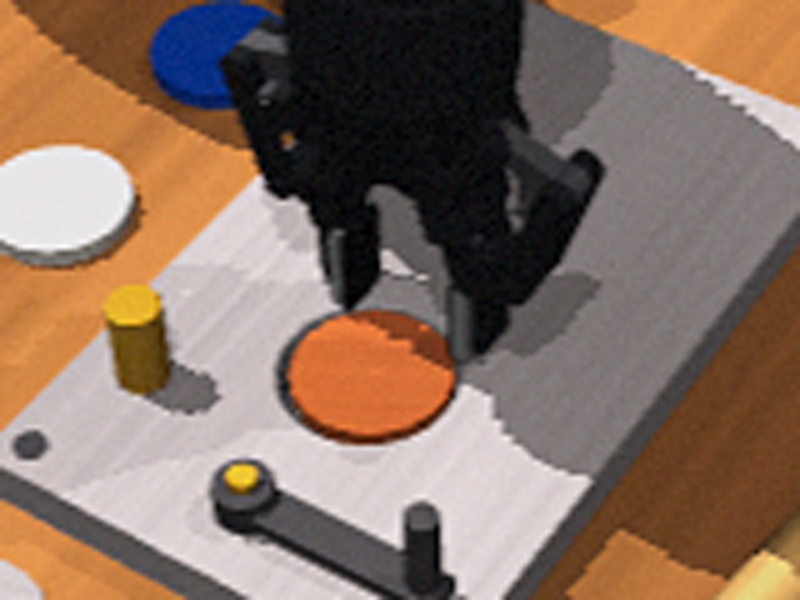

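The disc is in the recess (crop centre about 370,375), with its top near z 20. I'll back off and rise so I can check it.

>>> carry_out(
  steps=[
    [[0,-1,8],[0,0,0],0],
    [[0,-15,8],[0,0,0],0],
    [[0,-35,0],[0,0,0],-1],
    [[0,-35,0],[0,0,0],-1],
    [[12,-20,-36],[0,0,0],-1],
    [[16,0,-36],[0,0,0],-1],
    [[16,0,-36],[0,0,0],-1],
    [[16,0,-36],[0,0,0],-1],
  ],
)

```text
t: 9.02
tcp_pos: [579.4, -102.5, 154.8]
tool_rot: [-1.566, 0.002, 0.01]
force: [1.2, 1.2, 0.3]
grip_width: -0.001
```

>>> carry_out(
  steps=[
    [[0,0,-5],[0,0,0],-1],
    [[0,0,0],[0,0,0],-1],
    [[0,0,0],[0,0,0],-1],
    [[0,0,0],[0,0,0],-1],
  ],
)

```text
t: 9.35
tcp_pos: [581.7, -111.9, 154.3]
tool_rot: [-1.567, 0.001, 0.005]
force: [0.3, 0.3, 0.4]
grip_width: -0.002
```

Run:
```python
from h import *
o=bot.get_obs();print(o['tcp_pos'],o['tool_rot'],o['grip_width'])
a=bot.read_camera('scene')[:,:,::-1][150:280,210:370]; b=bot.read_camera('top')[:,:,::-1][150:280,205:405]
a=cv2.resize(a,(800,650)[::1])[:,:];b=cv2.resize(b,(640,416))
a=cv2.resize(a,(400,325)); b=cv2.resize(b,(400,260))
cv2.imwrite('pics/s6.png',np.vstack([a,b]))
for n in('scene','top'):
  for l in('disc','keeper_post'): print(n,l,[(round(d['p'],2),np.round(d['point'])) for d in bot.spot_in(n,l)][:4])
```

```text
[ 581.70125862 -111.86721374  154.25104569] [-1.56711318e+00  1.45717288e-03  4.94624236e-03] -0.002428207050264087
scene disc [(0.88, array([596., 251.,  12.])), (0.78, array([363.,   9.,  10.])), (0.62, array([686.,  45.,  26.])), (0.61, array([455., 249.,   9.]))]
scene keeper_post [(0.77, array([557., -84.,  26.]))]
top disc [(0.86, array([594., 256.,   7.])), (0.76, array([366., 112.,   7.])), (0.71, array([458., 260.,  11.])), (0.55, array([529.,   6.,  21.]))]
top keeper_post []
```

View pics/s6.png

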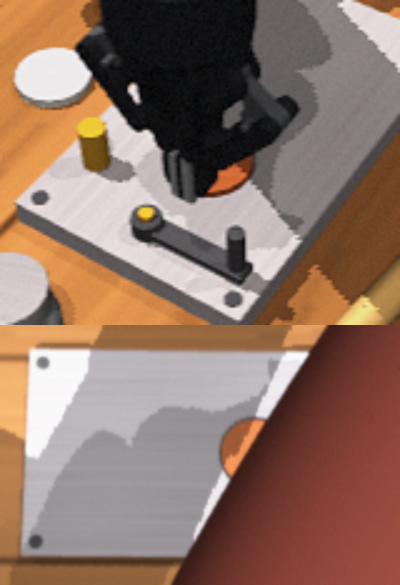

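The hand hides most of the disc here, but what shows looks flush. Stub, post and bar are undisturbed. I'll descend behind the post.

>>> carry_out(
  steps=[
    [[6,30,-3],[0,0,0],-1],
    [[0,30,0],[0,0,0],-1],
    [[0,18,0],[0,0,0],-1],
    [[0,0,0],[0,0,0],-1],
    [[0,0,0],[0,0,0],-1],
  ],
)

```text
t: 10.07
tcp_pos: [589.4, -113.7, 76.7]
tool_rot: [-1.569, -0.004, 0.008]
force: [-0.1, -0.1, 0.3]
grip_width: 0.003
```

Run:
```python
from h import *
o=bot.get_obs();print(o['tcp_pos'],o['tool_rot'],o['grip_width'])
snap('scene','s7.png',(220,130,380,290),4)
```

```text
[ 589.35869028 -113.66447529   76.73516532] [-1.56948885 -0.00375448  0.00773068] 0.003320967431783529
```

View pics/s7.png

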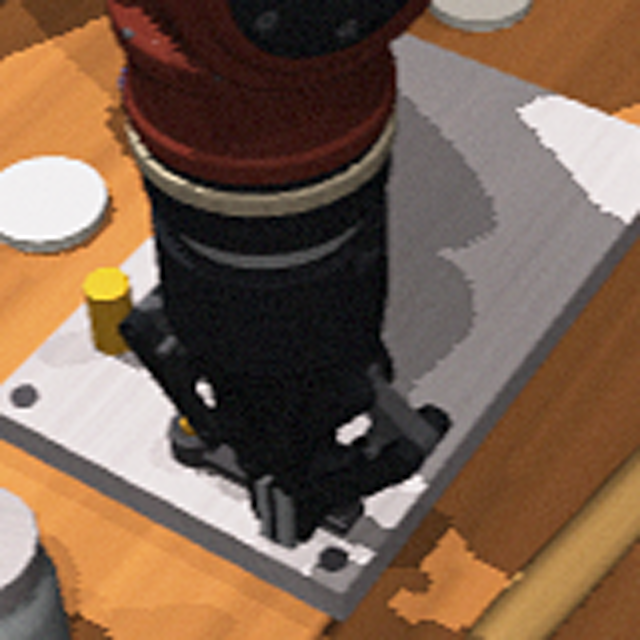

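Fingers are down behind the post, clear of jar and stub. Starting the arc.

>>> carry_out(
  steps=[
    [[0,8,4],[0,0,0],-1],
    [[0,0,5],[0,0,0],-1],
    [[0,0,5],[0,0,0],-1],
  ],
)

```text
t: 10.37
tcp_pos: [590.9, -99.9, 71.9]
tool_rot: [-1.571, -0.008, 0.007]
force: [0.0, 0.3, 0.1]
grip_width: 0.0
```

>>> carry_out(
  steps=[
    [[0,2,5],[0,0,0.4],-1],
    [[1,0,6],[0,-5,0],-1],
    [[1,0,6],[0,-5,0],-1],
    [[1,0,6],[0,-5,0],-1],
    [[1,0,6],[0,-5,0],-1],
  ],
)

```text
t: 10.78
tcp_pos: [593.3, -68.6, 73.0]
tool_rot: [-1.576, -0.002, 0.367]
force: [-0.4, -1.0, -0.5]
grip_width: -0.004
```

```bash
cat > k.py <<'E'
from h import *
o=bot.get_obs();y=o['tool_rot'][2];d=o['tcp_pos'][:2]-[519,-86]
print('yaw deg',np.degrees(y),'radial,tang in tool frame',d@[np.cos(y),np.sin(y)],d@[-np.sin(y),np.cos(y)],o['tcp_pos'],o['force'])
E
python3 k.py
```

```text
yaw deg 21.042393227195404 radial,tang in tool frame 75.56732218659756 -10.44723792031959 [593.27928708 -68.61746643  73.0415634 ] [-0.44859503 -1.0322086  -0.50088047]
```

>>> carry_out(
  steps=[
    [[-2,2,6],[0,-5,0],-1],
    [[-1,1,6],[0,-5,0],-1],
    [[0,0,6],[0,-5,0],-1],
    [[0,0,6],[0,-5,0],-1],
    [[0,0,6],[0,-5,0],-1],
  ],
)

```text
t: 11.2
tcp_pos: [577.7, -41.5, 73.1]
tool_rot: [-1.582, -0.001, 0.828]
force: [2.0, -1.1, -0.9]
grip_width: 0.002
```

```bash
python3 k.py
```

```text
yaw deg 47.443928276849384 radial,tang in tool frame 72.4832608777746 -13.11742058634011 [577.683756   -41.47914407  73.14361583] [ 1.96117466 -1.12209771 -0.90126868]
```

>>> carry_out(
  steps=[
    [[0,2,6],[0.5,-5,0],-1],
    [[0,1,6],[0,-5,0],-1],
    [[0,0,6],[0,-5,0],-1],
    [[0,0,6],[0,-5,0],-1],
    [[0,0,4],[0,-3,0],-1],
  ],
)

```text
t: 11.62
tcp_pos: [556.4, -23.2, 73.6]
tool_rot: [-1.58, 0.0, 1.255]
force: [1.2, -0.5, -0.6]
grip_width: -0.004
```

```bash
python3 k.py
```

```text
yaw deg 71.91173359864999 radial,tang in tool frame 71.30893302109655 -16.036458483875403 [556.38404958 -23.19422983  73.55119542] [ 1.18546895 -0.54364307 -0.64368247]
```

>>> carry_out(
  steps=[
    [[0,2,6],[0.5,-5,0],-1],
    [[0,0,6],[0,-5,0],-1],
    [[0,0,5],[0,-4,0],-1],
  ],
)

```text
t: 11.87
tcp_pos: [541.1, -17.6, 73.7]
tool_rot: [-1.575, 0.001, 1.513]
force: [2.0, 1.6, -1.1]
grip_width: -0.0
```

>>> carry_out(
  steps=[
    [[0,0,3],[0,-1,0],-1],
    [[0,0,2],[0,0,0],-1],
  ],
)

```text
t: 12.03
tcp_pos: [536.4, -16.5, 74.7]
tool_rot: [-1.576, 0.001, 1.534]
force: [4.3, -1.1, -1.9]
grip_width: 0.0
```

```bash
python3 k.py
```

```text
yaw deg 87.90299326104336 radial,tang in tool frame 70.13710405373011 -14.828861613384747 [536.38535277 -16.4524766   74.72465584] [ 4.30943976 -1.12237396 -1.90561735]
```

>>> carry_out(
  steps=[
    [[0,1,3],[0,0,0],-1],
    [[0,0,3],[0,0,0],-1],
  ],
)

```text
t: 12.2
tcp_pos: [535.6, -16.8, 75.8]
tool_rot: [-1.589, 0.002, 1.53]
force: [17.7, -2.2, -11.6]
grip_width: 0.002
```

Firm stop at 17 N, with the post where the stop predicts. Backing away and lifting clear.

>>> carry_out(
  steps=[
    [[0,0,-10],[0,0,0],-1],
    [[0,0,-12],[0,0,0],-1],
    [[0,-40,0],[0,0,0],-1],
    [[0,-40,0],[0,0,0],-1],
    [[0,-40,0],[0,0,0],-1],
    [[30,-25,5],[0,0,0],-1],
    [[40,0,8],[0,0,0],-1],
    [[40,0,8],[0,0,0],-1],
  ],
)

```text
t: 12.87
tcp_pos: [541.6, 91.6, 227.4]
tool_rot: [-1.589, 0.002, 1.499]
force: [0.7, -0.7, -0.8]
grip_width: 0.004
```

>>> carry_out(
  steps=[
    [[40,0,8],[0,0,0],-1],
    [[40,0,8],[0,0,0],-1],
    [[40,0,8],[0,0,0],-1],
    [[40,0,8],[0,0,0],-1],
    [[0,0,0],[0,0,0],-1],
    [[0,0,0],[0,0,0],-1],
  ],
)

```text
t: 13.37
tcp_pos: [519.0, 266.1, 230.9]
tool_rot: [-1.596, -0.001, 1.49]
force: [0.3, -0.5, 0.3]
grip_width: 0.0
```

Run:
```python
from h import *
print(bot.get_obs()['tcp_pos'])
a=bot.read_camera('scene')[:,:,::-1][130:310,180:370]; b=bot.read_camera('top')[:,:,::-1][150:280,280:480]
cv2.imwrite('pics/s8.png',np.hstack([cv2.resize(a,(400,379)),cv2.resize(b,(400,379)[:1]+(260,)) if 0 else cv2.copyMakeBorder(cv2.resize(b,(400,260)),0,119,0,0,0)]))
for n in('scene','top'):
  for l in('keeper','keeper_post','stub','can','hammer'): print(n,l,[(round(d['p'],2),np.round(d['point'])) for d in bot.spot_in(n,l)][:2])
```

```text
[519.01035143 266.14949246 230.86396934]
scene keeper [(0.91, array([519., -45.,  29.]))]
scene keeper_post [(0.6, array([518., -47.,  29.])), (0.25, array([536.,  16.,  21.]))]
scene stub [(0.76, array([455., -63.,  47.])), (0.43, array([516., -46.,  31.]))]
scene can [(0.74, array([ 516., -205.,   65.]))]
scene hammer [(0.94, array([686.,  44.,  25.]))]
top keeper [(0.86, array([520., -52.,  29.])), (0.33, array([518.,  -7.,  20.]))]
top keeper_post [(0.9, array([516., -54.,  28.]))]
top stub [(0.54, array([456., -53.,  53.]))]
top can [(0.75, array([ 497., -182.,   70.])), (0.3, array([514.,  -6.,  16.]))]
top hammer [(0.81, array([684.,  56.,  23.]))]
```

View pics/s8.png

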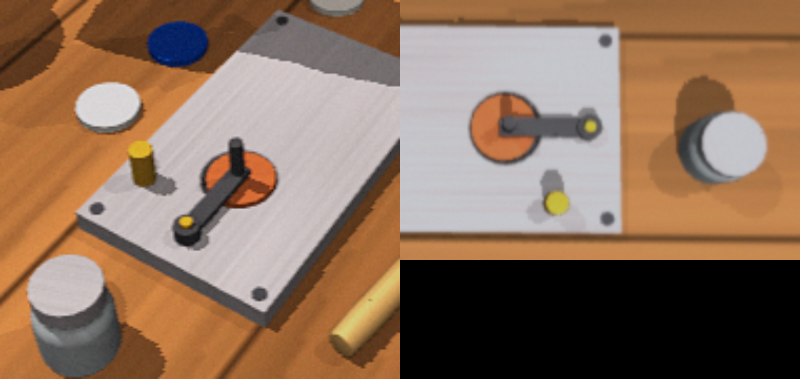

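The keeper lies across the flush, seated disc along jig +y. Stub, jar and hammer are where they began. Handing in.

```bash
python3 -c "
from station import bot
print(bot.hand_in())"
```

```text
the job is handed in; nothing more can be done
None
```

The job is done and handed in at about 13 s of robot time. I pushed the copper disc along the jig with half-open fingers until it dropped into the recess. Then I pushed the keeper post round with the closed fingers until the arm met its stop.

- **Disc:** the last pictures from both cameras show it in the recess and looking flush. The bar swept over it with only 1–2 N of force, so it did not catch. No close-up of the bare seated disc was possible, because the hand hid it.
- **Keeper:** the push met a firm stop at about 18 N, with the post at roughly (519, -17) mm. In both pictures the arm points along the jig's +y, across the disc.
- **Stub, jar and hammer:** they were found where they started, within the detectors' noise of a few mm.
- **Contact force:** before the push, I pressed the fingertips on the jig to find its height, and the force reading briefly reached 41 N vertically, 44 N in all. That was fingertip contact, under the 120 N wrist limit; the 40 N limit covers only the arm and the gripper's body.
- **Detector errors:** the detectors sometimes reported the white and blue look-alikes as the disc, and often placed the post at the middle of the bar. I relied on the pictures and the geometry instead.

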